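# Turn round the row of microscope objectives

### The job

Move all four microscope objectives from the cups of the wooden rack to the aluminium rack, one to a compartment and in reverse order, because the microscope's turret is filled from the other end: the objective that stood nearest the robot in the wooden rack goes to the compartment farthest from the robot, the next one to the next, and so on. They are delicate optics: keep them upright, set them down gently without dropping them, and leave each standing free on the floor of its own compartment, not on the ribs.

Things in the scene. Friction and masses are not known exactly. Their poses are not given: they have to be found in the camera images.
- wide_center (a point): the broadest and shortest microscope objective: plain steel drum 38 mm in diameter and 50 mm high with a large flat front lens, on a thread end 31 mm in diameter; 200 g (may vary by a third). It stands upright, thread end down; this point is its centre, half-way up, where it can be gripped from any side; z points up along it.
- plain_center (a point): plain steel cylindrical microscope objective, 26 mm in diameter and 58 mm high, flat top of full width, dark band near the top; 140 g (may vary by a third). It stands upright, thread end down; this point is its centre, half-way up, where it can be gripped from any side; z points up along it.
- collar_center (a point): microscope objective 66 mm high with a ribbed black collar 36 mm in diameter round its middle (22 to 44 mm up), steel body 28 mm in diameter below and above it, blunt cone at the top; 180 g (may vary by a third). It stands upright, thread end down; this point is its centre, half-way up, where it can be gripped from any side; z points up along it.
- slim_center (a point): the tallest and thinnest microscope objective: steel, 78 mm high, 24 mm in diameter up to 50 mm, then a long cone to a 10 mm nose; 130 g (may vary by a third). It stands upright, thread end down; this point is its centre, half-way up, where it can be gripped from any side; z points up along it.
- cup_wide: the round black rubber cup (50 mm outside, 44 mm inside, 8 mm high, floor 4 mm up) in which objective "wide" stands at the start; it is fixed in the wooden rack, all four cups look alike. Origin: centre of its underside, 12 mm above the table.
- cup_plain: the round black rubber cup (50 mm outside, 44 mm inside, 8 mm high, floor 4 mm up) in which objective "plain" stands at the start; it is fixed in the wooden rack, all four cups look alike. Origin: centre of its underside, 12 mm above the table.
- cup_collar: the round black rubber cup (50 mm outside, 44 mm inside, 8 mm high, floor 4 mm up) in which objective "collar" stands at the start; it is fixed in the wooden rack, all four cups look alike. Origin: centre of its underside, 12 mm above the table.
- cup_slim: the round black rubber cup (50 mm outside, 44 mm inside, 8 mm high, floor 4 mm up) in which objective "slim" stands at the start; it is fixed in the wooden rack, all four cups look alike. Origin: centre of its underside, 12 mm above the table.
- wood_rack: wooden rack, 272 mm long (x) and 70 mm wide (y), fixed: a board 12 mm thick with end pieces 18 mm high. Its four cups stand in a row along its x axis, 64 mm apart (x = -96, -32, +32, +96 mm), so the objectives' undersides start 16 mm above the table. Origin: centre of its underside; +x is its end away from the robot. It may lie on either side of the table.
- metal_rack: aluminium rack, 262 mm long (x) and 68 mm wide (y), fixed, empty at the start: a plate 12 mm thick with four compartments in a row along its x axis, centred at x = -96, -32, +32, +96 mm, y = 0, each 61 by 62 mm inside, divided by dark ribs 3 mm thick that stand 4 mm above the floor (floor 12 mm, rib tops 16 mm above the table). Origin: centre of its underside; +x is its end away from the robot.
Not all that is in view belongs to the job. What is shaped like the part that bears collar_center but pink is not meant.

How it is judged:
By the outcome, as a careful person would: the job done as asked, in the order asked, and still so for the second after the job is handed in, with the robot touching nothing.
It also fails if it takes over 120 s, if anything falls off the work surface, if the arm or the gripper's body presses on something with over 40 N, if the wrist force passes 120 N, or if a joint passes its speed limit or range.

### The arm

A 7-joint arm with a two-finger parallel gripper is mounted at the origin on the work surface. World frame = base frame: x ahead of the robot, y to its left, z up, the work surface at z = 0. Lengths are in mm, angles in rad, forces in N, time in s.
With the tool pointing down it reaches from about 400 to 875 mm from the base axis. Payload 4.4 kg.
Tool frame: the origin (TCP) lies at the very end of the fingers, on their centre line; the grasp point (between the pads) lies 19 mm behind it; z points along the fingers, y is the line along which they close (so a half turn about z gives the same grasp; the last joint's range is limited). The gripper opens to 85 mm and grips with 20 to 120 N. Pads are 22 mm wide; open, the fingers measure 114 mm over their backs; the gripper's body (76 mm by 85 mm) begins 54 mm behind the grasp point. The pads swing forward as they close: fully open they stand 13 mm farther back than shut.
Start: joints at [-1.378, 0.628, 0.038, 1.517, -0.027, 0.996, -0.02], TCP at [166.323, 628.374, 231.313] pointing down, gripper open.
Joint ranges: [-3.06, 3.06], [-0.37, 2.12], [-1.25, 1.32], [0.18, 2.47], [-1.1, 4.24], [0.23, 1.98], [-2.94, 2.94]. Speed limits (rad/s): [2.57, 2.57, 3.14, 3.14, 3.14, 3.14, 3.14].

### API

Orientations are given as [roll, pitch, yaw] about the fixed x, y, z axes, in that order (R = Rz(yaw) Ry(pitch) Rx(roll)).
In Python, from cell import ctrl gives the robot as it stands.
- The arm moves only by the tool step_arm, never from a script. Its argument "series" is a list that holds one entry, the list of rows, each a list of 7 numbers: the turn, a rotation vector about the tool's x, y, z as a fraction of full scale, then the shift along the tool's x, y, z as a fraction of full scale, then the closure, from 0 (fully open) to 1 (shut). In form: [[[ax, ay, az, tx, ty, tz, gripper], ...]]. A call has 1 to 12 rows; each row shifts and turns the commanded pose from where the row before left it, along the tool's axes as they then stand; what a row does not reach is not made up. Full scale, the value 1, is 150 mm for a shift and 45 degrees for a turn. A row lasts 1/10 s, in which the tool goes at most 50 mm and 8.59 degrees, less where a joint would pass 70% of its speed; a pose out of reach is approached as far as the arm can. A call with a number of a shift or a turn outside -1 to 1 is refused whole. A call with a gripper value outside its range is refused whole. The fingers move at their own pace and stop on an object; the grip force is fixed at half the most. Time passes only in rows, so rows that do not move let the fingers close. It gives the time, the measured TCP pose, the force, the opening and the grip force at its end, in the units of the state.
- ctrl.read_state(): the state, without advancing time (a new reading comes with each control period).
- ctrl.get_image(name): name is "side" or "top"; returns a dict with "img" (480x640x3 uint8, red, green, blue), "fx", "fy", "cx", "cy" (pixels), "dist" ([k1, k2, p1, p2, k3] as OpenCV has them; the pictures are not rectified), "R" (3x3) and "t" (3): a world point X has camera coordinates R X + t. Camera axes: x right, y down, z forward; pixel columns grow to the right and rows downward; lengths in mm; the calibration is good to about 2 mm. A picture is of the moment at which its call begins. There is no depth.
- ctrl.finish_job(): hands the job in; it is judged then, once.
Trained networks look in a picture, given as the dict that the camera call returned (one of the last four; its "shot" number tells which), for a name from the list of things; names that differ only in an ending like _2 or _b are one class to them, and where a whole thing is asked for, a point or a joint stands for the part that bears it (a point fixed in the world has none). Each returns a list of dicts, best first, with "score" (0 to 1); they miss things now and then, are a little off and sometimes report something else, mostly with a low value. They report only what shows in the picture. A call takes as long as a camera call. They do not tell look-alikes from the thing itself.
- ctrl.recognise(picture, thing): "centre" ([column, row] in pixels, amid what is visible of it).
The state is a dict: "clock": time; "qpos": joint angles; "qd": joint speeds; "tau": joint torques, N m; "eef_pos": TCP position; "tool_rot": TCP orientation; "force": force on the tool from outside, world axes, zero at the start; "torque": the same for the moment, N m; "width": finger opening in mm; "gripper_force": force on a finger pad.
Only numpy, scipy, OpenCV 4.12 (cv2) and the standard library are available. Lean on these libraries where they do the work, as an engineer would, in place of code of your own. Each camera call takes 0.05 s, during which the arm holds its last target. There are 200 camera calls.

## Working session

There is one attempt and no reset: what is moved stays moved. The work goes in short steps, Python scripts to look and compute and a tool call to move; the robot and the scene stay as the last step left them, time stands still between calls to the robot, and variables do not carry over. Pictures are saved under pics/ and viewed, at most 14 in all, crops included, and the job is handed in when it is done.

Besides the shell and the picture viewer there is one more tool, called as name(argument=value, ...) on one line, values as JSON. step_arm: Moves the arm, as the interface text tells. Shift numbers are shares of 150 mm and turn numbers shares of 45 degrees, none past 1 either way. Its arguments: {"type":"object","properties":{"series":{"type":"array","items":{"type":"array","items":{"type":"array","items":{"type":"number","minimum":-1,"maximum":1}}}}},"required":["series"]}

```bash
mkdir -p pics; cat > h.py <<'E'
import numpy as np, cv2
from cell import ctrl
def save(p,n): cv2.imwrite('pics/'+n, p['img'][:,:,::-1])
def ray(p,uv):
    K=np.array([[p['fx'],0,p['cx']],[0,p['fy'],p['cy']],[0,0,1.]])
    R=np.array(p['R']);t=np.array(p['t'])
    q=cv2.undistortPoints(np.array([[uv]],float),K,np.array(p['dist'],float))[0,0]
    return -R.T@t, R.T@np.array([q[0],q[1],1])
def onz(p,uv,z):
    o,d=ray(p,uv); return o+d*(z-o[2])/d[2]
def tri(r):
    A=0;b=0
    for o,d in r:
        d=d/np.linalg.norm(d);M=np.eye(3)-np.outer(d,d);A=A+M;b=b+M@o
    X=np.linalg.solve(A,b);return X
def proj(p,X):
    K=np.array([[p['fx'],0,p['cx']],[0,p['fy'],p['cy']],[0,0,1.]])
    return cv2.projectPoints(np.array(X,float).reshape(-1,3),cv2.Rodrigues(np.array(p['R'],float))[0],np.array(p['t'],float),K,np.array(p['dist'],float))[0][:,0]
E
python3 - <<'E'
from h import *
np.set_printoptions(precision=1,suppress=True)
s=ctrl.read_state();print({k:s[k] for k in('clock','eef_pos','tool_rot','width')})
P={}
for n in('top','side'):
    p=P[n]=ctrl.get_image(n);save(p,n+'0.png');print(n,-np.array(p['R']).T@np.array(p['t']))
Z=dict(wide=41,plain=45,collar=49,slim=55)
for n in('top','side'):
    for k in Z:
        for r in ctrl.recognise(P[n],k+'_center')[:3]:print(n,k,r['score'],np.array(r['centre']),onz(P[n],r['centre'],Z[k]))
    for k in('wood_rack','metal_rack','cup_wide'):
        for r in ctrl.recognise(P[n],k)[:4]:print(n,k,r['score'],np.array(r['centre']),onz(P[n],r['centre'],12))
E
```

```text
{'clock': 0.0, 'eef_pos': array([166.2, 627.7, 230.4]), 'tool_rot': array([-3.1,  0. ,  2.9]), 'width': 85.30590981490872}
top [482.4  -6.6 754.3]
side [436.3 509.8 661.7]
top wide 0.94 [404.6 227.9] [ 598.8 -159.2   41. ]
top plain 0.66 [396.  309.2] [ 466.9 -141.2   45. ]
top plain 0.66 [391.9 196.2] [ 651.1 -138.7   45. ]
top collar 0.85 [400.8 183.2] [ 672.2 -153.3   49. ]
top collar 0.73 [394.7 135.8] [ 754.1 -145.4   49. ]
top collar 0.69 [452.3 155. ] [ 721.7 -241.9   49. ]
top slim 0.6 [401.6 262.7] [ 540.4 -149.9   55. ]
top wood_rack 0.89 [392.6 253.1] [ 560.2 -143.7   12. ]
top metal_rack 0.8 [199.1 259.5] [549.  182.4  12. ]
top metal_rack 0.61 [405.1 226.8] [ 605.5 -166.3   12. ]
top cup_wide 0.74 [390.  234.2] [ 592.6 -140.    12. ]
top cup_wide 0.69 [399.8 183.4] [ 681.8 -159.3   12. ]
side wide 0.64 [326.9 187.8] [ 604.8 -153.5   41. ]
side plain 0.75 [406.  205.3] [ 466.5 -140.1   45. ]
side collar 0.98 [275.  151.6] [ 718.8 -217.1   49. ]
side collar 0.97 [292.  176.7] [ 668.3 -157.9   49. ]
side collar 0.76 [240.9 179.5] [ 752.2 -129.4   49. ]
side slim 0.62 [363.5 190.1] [ 540.4 -148.2   55. ]
side wood_rack 0.94 [347.5 213.1] [ 562.6 -130.9   12. ]
side metal_rack 0.91 [306.1 378.1] [546.8 185.6  12. ]
side cup_wide 0.69 [328.3 207.1] [ 598.1 -137.    12. ]
```

View pics/top0.png

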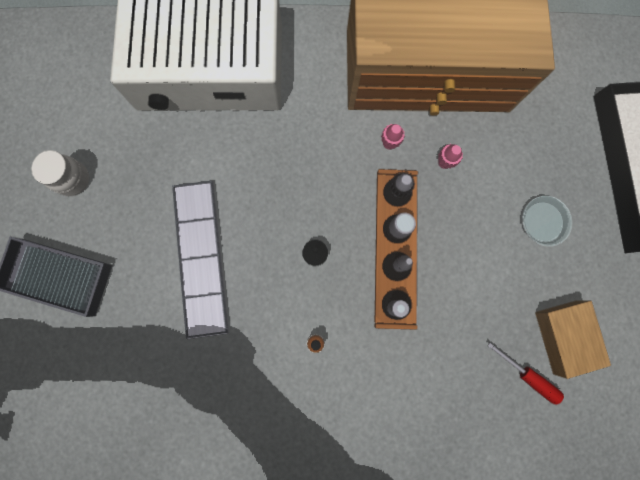

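View pics/side0.png

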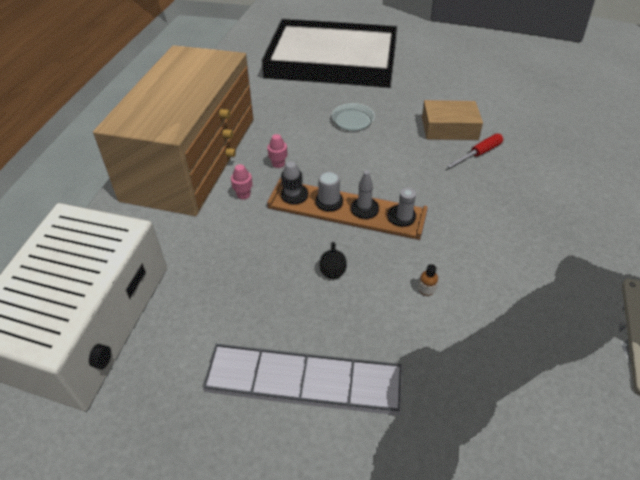

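```bash
cat >> h.py <<'E'
def rect(p,m,z):
    m=cv2.morphologyEx(m.astype(np.uint8),cv2.MORPH_CLOSE,np.ones((13,13)))
    m=cv2.morphologyEx(m,cv2.MORPH_OPEN,np.ones((5,5)))
    cs=cv2.findContours(m,cv2.RETR_EXTERNAL,cv2.CHAIN_APPROX_NONE)[0]
    c=max(cs,key=cv2.contourArea)[:,0]
    W=np.array([onz(p,q,z)[:2] for q in c],np.float32)
    (a,(w,h),_)=cv2.minAreaRect(W);b=cv2.boxPoints(cv2.minAreaRect(W))
    e=b[1]-b[0];f=b[2]-b[1];e=e if np.linalg.norm(e)>np.linalg.norm(f) else f
    e=e*np.sign(e[0]);return np.array([a[0],a[1],np.degrees(np.arctan2(e[1],e[0])),max(w,h),min(w,h)])
def roi(p,X,hw):  # mask of window around projected racks
    u=proj(p,X);m=np.zeros(p['img'].shape[:2],np.uint8);cv2.fillConvexPoly(m,cv2.convexHull(u.astype(np.int32)),1);return m>0
E
python3 - <<'E'
from h import *
np.set_printoptions(precision=1,suppress=True)
box=lambda x,y,z:[[x+a*160,y+b*60,z] for a in(-1,1) for b in(-1,1)]
for n in('top','side'):
    p=ctrl.get_image(n);I=p['img'].astype(int);r,g,b=I[...,0],I[...,1],I[...,2]
    wood=(r-b>35)&roi(p,box(560,-144,12),0)
    hsvv=I.min(2);metal=(hsvv>165)&roi(p,box(549,184,12),0)
    print(n,'wood',rect(p,wood,14),'metal',rect(p,metal,13))
    dark=(I.max(2)<95)&roi(p,box(549,184,12),0)
    print('metalout',rect(p,dark|metal,15))
E
```

```text
top wood [ 570.6 -149.3   -1.7  271.9   69. ] metal [556.8 183.2   7.5 241.6  59.2]
metalout [537.5 182.7  -0.6 296.4 120.8]
side wood [ 568.8 -141.9   -0.8  272.6   79.4] metal [555.6 185.4   7.5 240.9  57.4]
metalout [535.5 184.5   0.1 292.6 121.6]
```

```bash
cat >> h.py <<'E'
WOOD=[570,-148,-1.7]; METAL=[552,184,7.5]
def loc(P,x,y=0):
    c,s=np.cos(np.radians(P[2])),np.sin(np.radians(P[2]));return np.array([P[0]+c*x-s*y,P[1]+s*x+c*y])
def over(p,P,L,W,z,rad,zr,bz,M):
    img=cv2.warpAffine(p['img'][:,:,::-1].copy(),M,(800,600),flags=cv2.INTER_CUBIC)
    def poly(pts,z,c):
        u=proj(p,[[*loc(P,*q),z] for q in pts]);u=u@M[:,:2].T+M[:,2]
        cv2.polylines(img,[np.int32(u*16)],True,c,1,cv2.LINE_AA,4)
    poly([(a*L/2,b*W/2) for a,b in((-1,-1),(1,-1),(1,1),(-1,1))],z,(0,255,0))
    for x in(-96,-32,32,96):
        poly([(x+rad*np.cos(t),rad*np.sin(t)) for t in np.linspace(0,6.28,40)],zr,(0,0,255))
        poly([(x+a*30.5,b*31) for a,b in((-1,-1),(1,-1),(1,1),(-1,1))],bz,(255,0,0))
    return img
E
cat > ov.py <<'E'
from h import *
import sys
t=ctrl.get_image('top');s=ctrl.get_image('side')
def tile(P,L,W,z,rad,zr,bz):
    out=[]
    for p,sc in((t,3),(s,3)):
        c=proj(p,[[P[0],P[1],z]])[0];M=np.array([[sc,0,400-sc*c[0]],[0,sc,300-sc*c[1]]],float)
        out.append(over(p,P,L,W,z,rad,zr,bz,M))
    a=out[0][:,270:530];b=cv2.resize(out[1],None,fx=.66,fy=.66);b=cv2.copyMakeBorder(b,0,600-b.shape[0],0,0,0)
    return np.hstack([a,b])
cv2.imwrite(f'pics/w{sys.argv[1]}.png',tile(WOOD,272,70,12,25,20,12));cv2.imwrite(f'pics/m{sys.argv[1]}.png',tile(METAL,262,68,12,13,12,12))
E
python3 ov.py 1
```

```text
(no output)
```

View pics/w1.png

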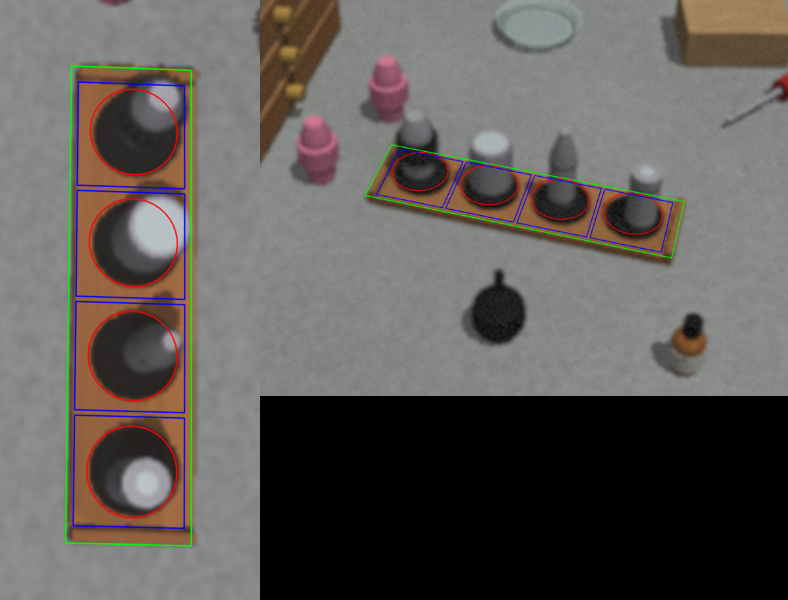

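View pics/m1.png

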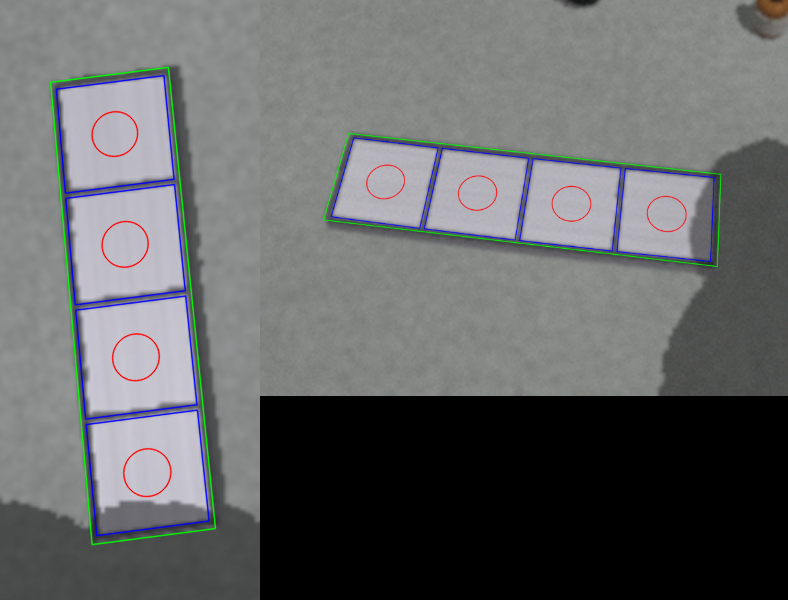

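```bash
cat > ob.py <<'E'
from h import *
import sys,json
np.set_printoptions(precision=1,suppress=True)
E=json.loads(sys.argv[2])
PR=dict(wide=[(0,15.5),(50,19)],plain=[(0,13),(58,13)],collar=[(22,18),(44,18),(0,14),(66,8)],slim=[(0,12),(50,12),(78,5)])
t=ctrl.get_image('top');s=ctrl.get_image('side')
rows=[]
for k in E:
    tl=[]
    for p in(t,s):
        x,y=E[k];c=proj(p,[[x,y,45]])[0];sc=7 if p is t else 6
        M=np.array([[sc,0,200-sc*c[0]],[0,sc,150-sc*c[1]]],float)
        img=cv2.warpAffine(p['img'][:,:,::-1].copy(),M,(400,300),flags=cv2.INTER_CUBIC)
        for h,r in PR[k]:
            u=proj(p,[[x+r*np.cos(a),y+r*np.sin(a),16+h] for a in np.linspace(0,6.28,40)])@M[:,:2].T+M[:,2]
            cv2.polylines(img,[np.int32(u*16)],True,(0,0,255) if h else (0,255,255),1,cv2.LINE_AA,4)
        tl.append(img)
    rows.append(np.hstack(tl))
cv2.imwrite(f'pics/{sys.argv[1]}a.png',np.vstack(rows[:2]));cv2.imwrite(f'pics/{sys.argv[1]}b.png',np.vstack(rows[2:]))
E
python3 ob.py o1 '{"plain":[467,-142],"slim":[539,-148],"wide":[602,-152],"collar":[669,-152]}'
```

```text
(no output)
```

View pics/o1a.png

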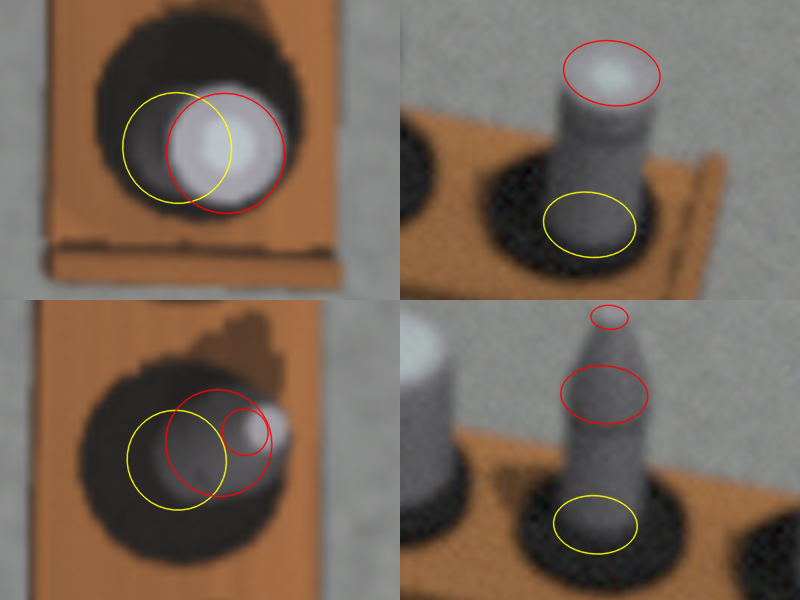

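View pics/o1b.png

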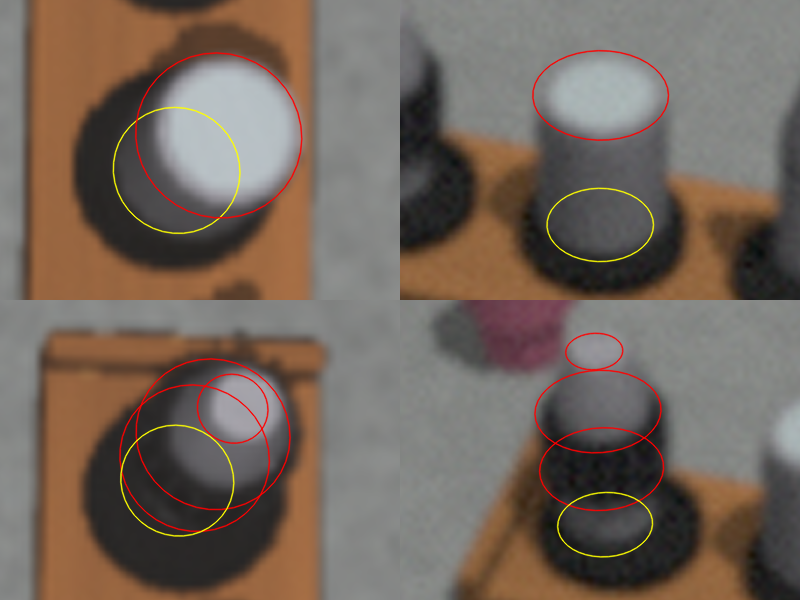

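```bash
cat > go.py <<'E'
from h import *
import sys
from scipy.spatial.transform import Rotation as Ro
np.set_printoptions(precision=4,suppress=True)
s=ctrl.read_state();R=Ro.from_euler('xyz',s['tool_rot']);T=Ro.from_euler('xyz',[np.pi,0,np.pi])
print('clock',s['clock'],'pos',s['eef_pos'],'rot',np.degrees(s['tool_rot']),'w',s['width'],'F',s['force'],s['gripper_force'])
print('turn/45',np.degrees((R.inv()*T).as_rotvec())/45)
if len(sys.argv)>3:
    print('shift/150 after turn',T.inv().apply(np.array(sys.argv[1:4],float)-s['eef_pos'])/150)
E
python3 go.py 550 184 230; python3 - <<'E'
from h import *
for x in(96,32,-32,-96):print(loc(METAL,x))
E
```

```text
clock 1.1 pos [166.3283 628.3731 231.3244] rot [179.9987  -0.0033 165.1693] w 85.49689752779325 F [1.0286 0.0502 0.0679] 0.0
turn/45 [ 0.     -0.0001 -0.3296]
shift/150 after turn [-2.5578 -2.9625  0.0088]
[647.17870669 196.53051445]
[583.72623556 188.17683815]
[520.27376444 179.82316185]
[456.82129331 171.46948555]
```

step_arm(series=[[[0,0,-0.0824,0,0,0,0],[0,0,-0.0824,0,0,0,0],[0,0,-0.0824,0,0,0,0],[0,0,-0.0824,0,0,0,0],[0,0,0,-0.2,-0.23,0,0],[0,0,0,-0.2,-0.23,0,0],[0,0,0,-0.2,-0.23,0,0],[0,0,0,-0.2,-0.23,0,0],[0,0,0,-0.2,-0.23,0,0],[0,0,0,-0.2,-0.23,0,0],[0,0,0,-0.2,-0.23,0,0],[0,0,0,-0.2,-0.23,0,0]]])

```text
clock: 2.3
eef_pos: [407.5, 351.0, 231.6]
tool_rot: [3.141, 0.001, -3.141]
force: [0.6, 0.8, -0.1]
width: 85.3
gripper_force: 0.0
```

```bash
python3 go.py 467 -142 150
```

```text
clock 2.3 pos [407.4693 350.9649 231.5785] rot [ 179.9729    0.0288 -179.9894] w 85.3129978827009 F [ 0.6231  0.8072 -0.1067] 0.0
turn/45 [0.0006 0.0006 0.0002]
shift/150 after turn [-0.3969 -3.2864  0.5439]
```

step_arm(series=[[[0,0,0,-0.034,-0.274,0,0],[0,0,0,-0.034,-0.274,0,0],[0,0,0,-0.034,-0.274,0,0],[0,0,0,-0.034,-0.274,0,0],[0,0,0,-0.034,-0.274,0,0],[0,0,0,-0.034,-0.274,0,0],[0,0,0,-0.034,-0.274,0,0],[0,0,0,-0.034,-0.274,0,0],[0,0,0,-0.034,-0.274,0,0],[0,0,0,-0.034,-0.274,0,0],[0,0,0,-0.034,-0.274,0.25,0],[0,0,0,-0.023,-0.274,0.25,0]]])

```text
clock: 3.5
eef_pos: [466.6, -134.2, 164.4]
tool_rot: [-3.141, 0.004, 3.142]
force: [1.0, 0.8, -0.1]
width: 85.4
gripper_force: 0.0
```

step_arm(series=[[[0,0,0,0,0,0,0],[0,0,0,0,0,0,0]]])

```text
clock: 3.7
eef_pos: [464.4, -132.8, 163.4]
tool_rot: [3.141, -0.002, 3.139]
force: [-0.2, 0.0, -0.4]
width: 85.5
gripper_force: 0.0
```

```bash
python3 go.py 467 -142 26
```

```text
clock 3.7 pos [ 464.4228 -132.7765  163.4332] rot [179.9664  -0.1104 179.8707] w 85.54327342246178 F [-0.2273  0.0209 -0.3997] 0.0
turn/45 [ 0.0007 -0.0025 -0.0029]
shift/150 after turn [-0.0172 -0.0615  0.9162]
```

step_arm(series=[[[0,0,0,-0.017,-0.061,0,0],[0,0,0,0,0,0.2,0],[0,0,0,0,0,0.2,0],[0,0,0,0,0,0.2,0],[0,0,0,0,0,0.15,0],[0,0,0,0,0,0.1,0],[0,0,0,0,0,0.06,0],[0,0,0,0,0,0,0],[0,0,0,0,0,0,0]]])

```text
clock: 4.6
eef_pos: [468.5, -141.2, 28.4]
tool_rot: [-3.141, 0.002, -3.141]
force: [-0.7, 0.2, 0.3]
width: 85.4
gripper_force: 0.0
```

step_arm(series=[[[0,0,0,0,0,0,0.3],[0,0,0,0,0,0,0.45],[0,0,0,0,0,0,0.5],[0,0,0,0,0,0,0.55],[0,0,0,0,0,0,0.6],[0,0,0,0,0,0,0.6]]])

```text
clock: 5.2
eef_pos: [467.6, -141.4, 27.6]
tool_rot: [3.142, -0.0, -3.142]
force: [-0.0, -0.2, 0.1]
width: 34.1
gripper_force: 0.0
```

step_arm(series=[[[0,0,0,0,0,0,0.64],[0,0,0,0,0,0,0.68],[0,0,0,0,0,0,0.75],[0,0,0,0,0,0,1],[0,0,0,0,0,0,1],[0,0,0,0,0,0,1]]])

```text
clock: 5.8
eef_pos: [467.6, -141.5, 27.7]
tool_rot: [-3.141, 0.0, 3.142]
force: [-0.7, 0.3, 4.1]
width: 23.5
gripper_force: 58.6
```

step_arm(series=[[[0,0,0,0,0,-0.03,1],[0,0,0,0,0,-0.1,1],[0,0,0,0,0,-0.2,1],[0,0,0,0,0,-0.2,1],[0,0,0,0,0,-0.2,1],[0,0,0,0,0,-0.15,1],[0,0,0,0,0,0,1]]])

```text
clock: 6.5
eef_pos: [469.4, -141.8, 162.2]
tool_rot: [-3.14, 0.006, -3.141]
force: [1.8, -0.5, -1.3]
width: 23.6
gripper_force: 58.9
```

```bash
python3 go.py 647 196.5 130; python3 -c "
from h import *
save(ctrl.get_image('side'),'s2.png')"
```

```text
clock 6.5 pos [ 469.3802 -141.8265  162.2479] rot [-179.9256    0.3192 -179.9947] w 23.637475619049578 F [ 1.8478 -0.5098 -1.3209] 58.875335454940796
turn/45 [-0.0017  0.0071  0.0001]
shift/150 after turn [-1.1841  2.2555  0.215 ]
```

View pics/s2.png

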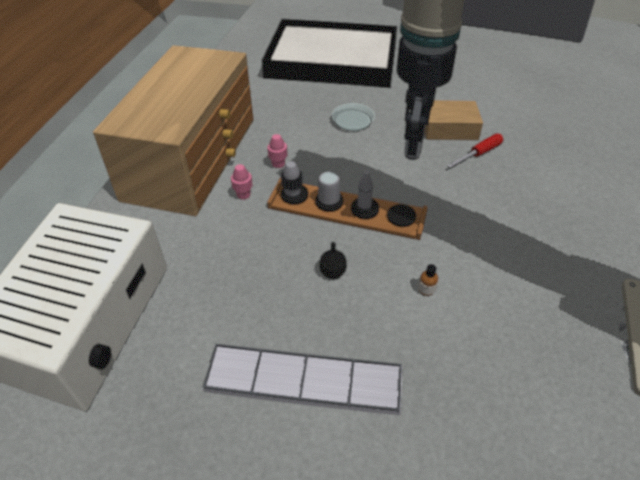

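step_arm(series=[[[0,0,0,-0.06,0.1125,0,1],[0,0,0,-0.118,0.226,0,1],[0,0,0,-0.118,0.226,0,1],[0,0,0,-0.118,0.226,0,1],[0,0,0,-0.118,0.226,0,1],[0,0,0,-0.118,0.226,0,1],[0,0,0,-0.118,0.226,0,1],[0,0,0,-0.118,0.226,0,1],[0,0,0,-0.118,0.226,0,1],[0,0,0,-0.118,0.226,0,1],[0,0,0,-0.06,0.1125,0,1],[0,0,0,0,0,0,1]]])

```text
clock: 7.75
eef_pos: [644.1, 202.0, 156.9]
tool_rot: [3.14, -0.003, -3.136]
force: [0.2, -0.3, -0.9]
width: 23.5
gripper_force: 59.0
```

step_arm(series=[[[0,0,0,0,0,0,1],[0,0,0,0,0,0,1]]])

```text
clock: 7.95
eef_pos: [643.9, 195.3, 158.4]
tool_rot: [-3.139, -0.002, 3.14]
force: [0.2, -0.1, -0.7]
width: 23.6
gripper_force: 59.0
```

```bash
python3 go.py 647 196.5 28
```

```text
clock 7.95 pos [643.9344 195.2918 158.4009] rot [-179.8799   -0.1397  179.901 ] w 23.57710902288777 F [ 0.2274 -0.0917 -0.6583] 59.02202904224396
turn/45 [-0.0027 -0.0031 -0.0022]
shift/150 after turn [-0.0204  0.0081  0.8693]
```

step_arm(series=[[[0,0,0,-0.02,0.008,0.1,1],[0,0,0,0,0,0.2,1],[0,0,0,0,0,0.2,1],[0,0,0,0,0,0.2,1],[0,0,0,0,0,0.1,1],[0,0,0,0,0,0.05,1],[0,0,0,0,0,0,1],[0,0,0,0,0,0,1],[0,0,0,0,0,0,1]]])

```text
clock: 8.85
eef_pos: [649.0, 199.0, 33.7]
tool_rot: [3.141, 0.003, -3.142]
force: [1.5, 0.4, -0.6]
width: 23.8
gripper_force: 59.0
```

```bash
python3 go.py 647 196.5 24; python3 ov.py 2
```

```text
clock 8.85 pos [649.0194 198.9689  33.6879] rot [ 179.9496    0.1525 -179.9982] w 23.79490032440964 F [ 1.4901  0.4481 -0.6294] 59.0165376663208
turn/45 [0.0011 0.0034 0.    ]
shift/150 after turn [ 0.0135 -0.0165  0.0646]
```

View pics/m2.png

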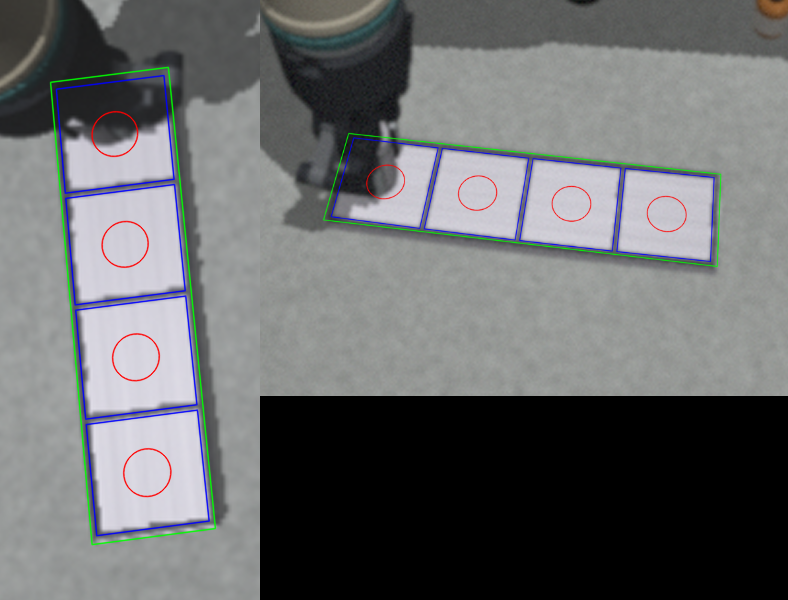

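step_arm(series=[[[0,0,0,0.01,-0.01,0.013,1],[0,0,0,0,0,0.013,1],[0,0,0,0,0,0.01,1],[0,0,0,0,0,0.007,1],[0,0,0,0,0,0,1],[0,0,0,0,0,0,1]]])

```text
clock: 9.55
eef_pos: [646.4, 197.2, 25.6]
tool_rot: [3.142, -0.0, -3.142]
force: [0.4, 0.9, -1.4]
width: 23.4
gripper_force: 59.0
```

step_arm(series=[[[0,0,0,0,0,0.007,1],[0,0,0,0,0,0,1],[0,0,0,0,0,0,1]]])

```text
clock: 9.85
eef_pos: [646.3, 197.2, 24.6]
tool_rot: [-3.142, -0.0, -3.142]
force: [-0.2, 0.8, -1.3]
width: 23.8
gripper_force: 59.0
```

step_arm(series=[[[0,0,0,0,0,0.007,1],[0,0,0,0,0,0,1],[0,0,0,0,0,0,1]]])

```text
clock: 10.15
eef_pos: [646.5, 197.2, 23.8]
tool_rot: [3.141, 0.0, -3.142]
force: [0.0, 0.5, 1.5]
width: 23.3
gripper_force: 59.2
```

step_arm(series=[[[0,0,0,0,0,0.003,1],[0,0,0,0,0,0,1],[0,0,0,0,0,0,1]]])

```text
clock: 10.45
eef_pos: [646.6, 197.2, 23.8]
tool_rot: [3.141, 0.0, 3.142]
force: [-1.2, 0.4, 4.9]
width: 23.7
gripper_force: 59.2
```

step_arm(series=[[[0,0,0,0,0,0,0.72],[0,0,0,0,0,0,0.68],[0,0,0,0,0,0,0.6],[0,0,0,0,0,0,0.4],[0,0,0,0,0,0,0.2],[0,0,0,0,0,0,0.2],[0,0,0,0,0,-0.05,0.2],[0,0,0,0,0,-0.15,0.2],[0,0,0,0,0,-0.25,0.2],[0,0,0,0,0,-0.25,0.2],[0,0,0,0,0,-0.2,0.2],[0,0,0,0,0,0,0.2]]])

```text
clock: 11.65
eef_pos: [649.8, 198.0, 164.1]
tool_rot: [3.138, 0.01, 3.141]
force: [1.6, 0.1, 0.1]
width: 68.3
gripper_force: 0.0
```

```bash
python3 go.py 540 -153 160
```

```text
clock 11.65 pos [649.7768 198.0447 164.0886] rot [179.8195   0.5569 179.9921] w 68.29417911813974 F [1.627  0.0941 0.1132] 0.0
turn/45 [ 0.004   0.0124 -0.0002]
shift/150 after turn [ 0.7318 -2.3403  0.0273]
```

step_arm(series=[[[0,0,0,0.035,-0.117,0,0.2],[0,0,0,0.071,-0.234,0,0.2],[0,0,0,0.071,-0.234,0,0.2],[0,0,0,0.071,-0.234,0,0.1],[0,0,0,0.071,-0.234,0,0],[0,0,0,0.071,-0.234,0,0],[0,0,0,0.071,-0.234,0,0],[0,0,0,0.071,-0.234,0,0],[0,0,0,0.071,-0.234,0,0],[0,0,0,0.071,-0.234,0,0],[0,0,0,0.035,-0.117,0,0],[0,0,0,0,0,0,0]]])

```text
clock: 12.85
eef_pos: [538.4, -157.9, 158.0]
tool_rot: [-3.14, -0.001, 3.135]
force: [-0.1, -0.5, 0.9]
width: 85.2
gripper_force: 0.0
```

step_arm(series=[[[0,0,0,0,0,0,0],[0,0,0,0,0,0,0],[0,0,0,0,0,0,0]]])

```text
clock: 13.15
eef_pos: [540.6, -152.1, 158.0]
tool_rot: [3.141, 0.0, -3.139]
force: [0.6, -0.4, -0.0]
width: 85.4
gripper_force: 0.0
```

```bash
python3 go.py 540 -153 36; python3 ov.py 3
```

```text
clock 13.15 pos [ 540.5656 -152.0515  158.034 ] rot [ 179.9536    0.0082 -179.846 ] w 85.430271389534 F [ 0.6473 -0.427  -0.047 ] 0.0
turn/45 [0.001  0.0002 0.0034]
shift/150 after turn [ 0.0038 -0.0063  0.8136]
```

View pics/m3.png

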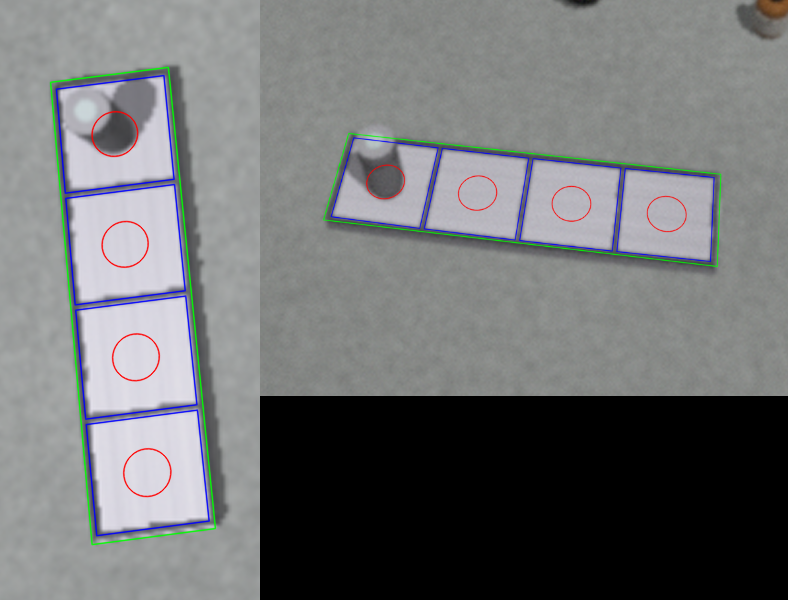

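step_arm(series=[[[0,0,0,0.003,-0.006,0.1,0],[0,0,0,0,0,0.2,0],[0,0,0,0,0,0.2,0],[0,0,0,0,0,0.17,0],[0,0,0,0,0,0.1,0],[0,0,0,0,0,0.06,0],[0,0,0,0,0,0.015,0],[0,0,0,0,0,0,0.3],[0,0,0,0,0,0,0.5],[0,0,0,0,0,0,0.55],[0,0,0,0,0,0,0.6],[0,0,0,0,0,0,0.62]]])

```text
clock: 14.45
eef_pos: [539.8, -154.8, 31.8]
tool_rot: [-3.141, 0.001, -3.142]
force: [0.9, -0.4, 0.7]
width: 32.5
gripper_force: 0.0
```

step_arm(series=[[[0,0,0,0,0,0,0.64],[0,0,0,0,0,0,0.66],[0,0,0,0,0,0,0.68],[0,0,0,0,0,0,0.7],[0,0,0,0,0,0,0.75],[0,0,0,0,0,0,1],[0,0,0,0,0,0,1],[0,0,0,0,0,0,1]]])

```text
clock: 15.25
eef_pos: [539.6, -154.2, 31.5]
tool_rot: [3.141, -0.0, -3.141]
force: [-1.4, 2.7, 4.2]
width: 22.6
gripper_force: 58.5
```

Pick TCP z = 31.5, so placement is at about 27.5.

step_arm(series=[[[0,0,0,0,0,-0.03,1],[0,0,0,0,0,-0.1,1],[0,0,0,0,0,-0.2,1],[0,0,0,0,0,-0.2,1],[0,0,0,0,0,-0.2,1],[0,0,0,0,0,-0.15,1],[0,0,0,0,0,0,1],[0,0,0,0,0,0,1],[0,0,0,0,0,0,1]]])

```text
clock: 16.15
eef_pos: [538.6, -154.8, 162.4]
tool_rot: [3.141, -0.002, 3.141]
force: [0.2, 0.2, -2.8]
width: 22.1
gripper_force: 58.8
```

```bash
python3 go.py 583.7 188 160
```

```text
clock 16.15 pos [ 538.5598 -154.7949  162.421 ] rot [179.9837  -0.1214 179.9843] w 22.12989743012543 F [ 0.1508  0.2031 -2.805 ] 58.82922880584374
turn/45 [ 0.0004 -0.0027 -0.0003]
shift/150 after turn [-0.3009  2.2853  0.0161]
```

step_arm(series=[[[0,0,0,-0.015,0.114,0,1],[0,0,0,-0.03,0.2285,0,1],[0,0,0,-0.03,0.2285,0,1],[0,0,0,-0.03,0.2285,0,1],[0,0,0,-0.03,0.2285,0,1],[0,0,0,-0.03,0.2285,0,1],[0,0,0,-0.03,0.2285,0,1],[0,0,0,-0.03,0.2285,0,1],[0,0,0,-0.03,0.2285,0,1],[0,0,0,-0.03,0.2285,0,1],[0,0,0,-0.015,0.114,0,1],[0,0,0,0,0,0,1]]])

```text
clock: 17.35
eef_pos: [583.6, 191.1, 162.0]
tool_rot: [3.141, -0.002, -3.137]
force: [-0.7, 0.3, -2.2]
width: 22.7
gripper_force: 59.0
```

step_arm(series=[[[0,0,0,0,0,0,1],[0,0,0,0,0,0,1],[0,0,0,0,0,0,1],[0,0,0,0,0,0,1]]])

```text
clock: 17.75
eef_pos: [584.7, 186.4, 163.5]
tool_rot: [-3.141, -0.0, 3.14]
force: [0.6, 0.0, -1.8]
width: 22.3
gripper_force: 59.0
```

```bash
python3 go.py 583.7 188 34
```

```text
clock 17.75 pos [584.6949 186.4316 163.4696] rot [-179.9713   -0.0008  179.8895] w 22.32229984999749 F [ 0.6477  0.0374 -1.752 ] 58.9512545010075
turn/45 [-0.0006 -0.     -0.0025]
shift/150 after turn [0.0066 0.0105 0.8631]
```

step_arm(series=[[[0,0,0,0.006,0.01,0.1,1],[0,0,0,0,0,0.2,1],[0,0,0,0,0,0.2,1],[0,0,0,0,0,0.2,1],[0,0,0,0,0,0.1,1],[0,0,0,0,0,0.05,1],[0,0,0,0,0,0,1],[0,0,0,0,0,0,1],[0,0,0,0,0,0,1],[0,0,0,0,0,0,1]]])

```text
clock: 18.75
eef_pos: [584.4, 189.7, 37.0]
tool_rot: [3.141, 0.002, -3.142]
force: [-0.1, 0.3, -2.0]
width: 22.7
gripper_force: 58.9
```

step_arm(series=[[[0,0,0,0,0,0.013,1],[0,0,0,0,0,0,1],[0,0,0,0,0,0,1]]])

```text
clock: 19.05
eef_pos: [583.6, 189.4, 33.9]
tool_rot: [3.142, -0.0, -3.142]
force: [0.0, -0.1, -1.9]
width: 22.2
gripper_force: 58.9
```

step_arm(series=[[[0,0,0,0,0,0.013,1],[0,0,0,0,0,0.01,1],[0,0,0,0,0,0.007,1],[0,0,0,0,0,0.003,1],[0,0,0,0,0,0,1],[0,0,0,0,0,0,1]]])

```text
clock: 19.65
eef_pos: [583.6, 189.5, 28.9]
tool_rot: [3.142, -0.0, -3.142]
force: [0.6, -0.3, -1.3]
width: 22.4
gripper_force: 58.9
```

step_arm(series=[[[0,0,0,0,0,0.005,1],[0,0,0,0,0,0,1],[0,0,0,0,0,0,1]]])

```text
clock: 19.95
eef_pos: [583.6, 189.4, 28.2]
tool_rot: [-3.142, -0.0, -3.142]
force: [-0.4, 0.5, -1.4]
width: 22.8
gripper_force: 58.9
```

step_arm(series=[[[0,0,0,0,0,0.004,1],[0,0,0,0,0,0,1],[0,0,0,0,0,0,1]]])

```text
clock: 20.25
eef_pos: [583.6, 189.4, 27.6]
tool_rot: [3.142, -0.0, -3.142]
force: [0.4, 0.5, -1.3]
width: 23.0
gripper_force: 59.0
```

step_arm(series=[[[0,0,0,0,0,0.004,1],[0,0,0,0,0,0,1],[0,0,0,0,0,0,1]]])

```text
clock: 20.55
eef_pos: [583.7, 189.4, 27.5]
tool_rot: [3.142, 0.0, -3.142]
force: [-2.3, -0.8, 5.8]
width: 22.5
gripper_force: 59.6
```

step_arm(series=[[[0,0,0,0,0,0.003,1],[0,0,0,0,0,0,1],[0,0,0,0,0,0,1]]])

```text
clock: 20.85
eef_pos: [583.7, 189.4, 27.5]
tool_rot: [3.141, 0.0, -3.142]
force: [-2.2, -0.9, 8.2]
width: 22.3
gripper_force: 60.2
```

step_arm(series=[[[0,0,0,0,0,0,0.74],[0,0,0,0,0,0,0.7],[0,0,0,0,0,0,0.6],[0,0,0,0,0,0,0.4],[0,0,0,0,0,0,0.2],[0,0,0,0,0,0,0.2],[0,0,0,0,0,-0.05,0.2],[0,0,0,0,0,-0.15,0.2],[0,0,0,0,0,-0.25,0.2],[0,0,0,0,0,-0.25,0.2],[0,0,0,0,0,-0.2,0.2],[0,0,0,0,0,0,0.2]]])

```text
clock: 22.05
eef_pos: [586.8, 190.4, 166.8]
tool_rot: [3.138, 0.009, 3.142]
force: [0.8, 0.6, 0.0]
width: 68.3
gripper_force: 0.0
```

step_arm(series=[[[0,0,0,-0.006,-0.114,0,0.2],[0,0,0,-0.013,-0.229,0,0.2],[0,0,0,-0.013,-0.229,0,0.2],[0,0,0,-0.013,-0.229,0,0.1],[0,0,0,-0.013,-0.229,0,0],[0,0,0,-0.013,-0.229,0,0],[0,0,0,-0.013,-0.229,0,0],[0,0,0,-0.013,-0.229,0,0],[0,0,0,-0.013,-0.229,0,0],[0,0,0,-0.013,-0.229,0,0],[0,0,0,-0.006,-0.114,0,0],[0,0,0,0,0,0,0]]])

```text
clock: 23.25
eef_pos: [601.3, -158.2, 160.4]
tool_rot: [-3.14, -0.002, 3.136]
force: [-0.2, 0.1, 0.1]
width: 85.4
gripper_force: 0.0
```

step_arm(series=[[[0,0,0,0,0,0,0],[0,0,0,0,0,0,0],[0,0,0,0,0,0,0],[0,0,0,0,0,0,0]]])

```text
clock: 23.65
eef_pos: [603.2, -152.3, 161.6]
tool_rot: [3.141, -0.0, -3.139]
force: [-1.2, 0.5, 0.7]
width: 85.5
gripper_force: 0.0
```

```bash
python3 go.py 603 -154 22; python3 ov.py 4
```

```text
clock 23.65 pos [ 603.2068 -152.3267  161.5757] rot [ 179.9661   -0.0016 -179.8689] w 85.50432893877512 F [-1.2182  0.4882  0.7182] 0.0
turn/45 [ 0.0008 -0.      0.0029]
shift/150 after turn [ 0.0014 -0.0112  0.9305]
```

View pics/m4.png

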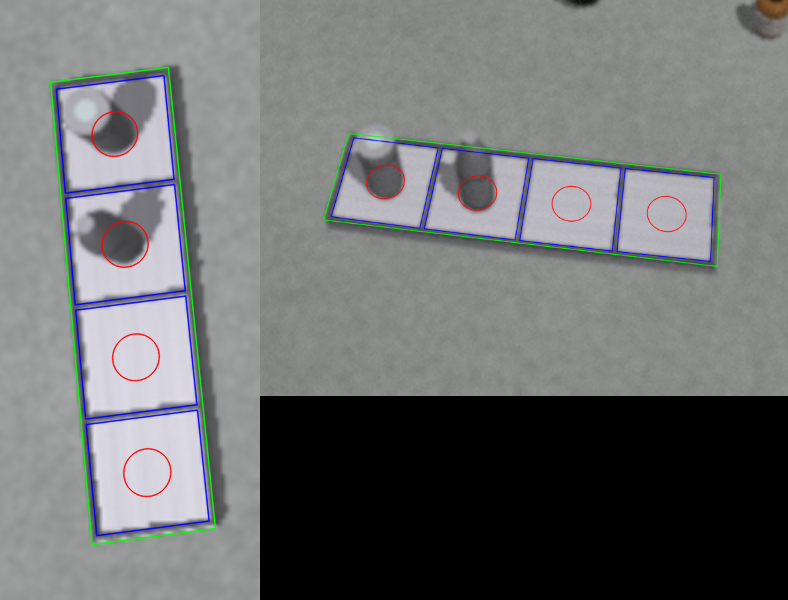

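step_arm(series=[[[0,0,0,0,-0.004,0.1,0],[0,0,0,0,0,0.2,0],[0,0,0,0,0,0.2,0],[0,0,0,0,0,0.2,0],[0,0,0,0,0,0.12,0],[0,0,0,0,0,0.07,0],[0,0,0,0,0,0.02,0],[0,0,0,0,0,0,0.2],[0,0,0,0,0,0,0.35],[0,0,0,0,0,0,0.42],[0,0,0,0,0,0,0.45],[0,0,0,0,0,0,0.48]]])

```text
clock: 24.95
eef_pos: [603.3, -154.6, 25.6]
tool_rot: [-3.141, 0.001, -3.142]
force: [-0.5, 0.0, 0.3]
width: 44.3
gripper_force: 0.0
```

step_arm(series=[[[0,0,0,0,0,0,0.5],[0,0,0,0,0,0,0.52],[0,0,0,0,0,0,0.54],[0,0,0,0,0,0,0.56],[0,0,0,0,0,0,0.65],[0,0,0,0,0,0,1],[0,0,0,0,0,0,1],[0,0,0,0,0,0,1]]])

```text
clock: 25.75
eef_pos: [603.1, -154.4, 25.3]
tool_rot: [3.141, 0.0, -3.142]
force: [-0.4, 1.2, 4.2]
width: 36.7
gripper_force: 60.4
```

step_arm(series=[[[0,0,0,0,0,-0.03,1],[0,0,0,0,0,-0.1,1],[0,0,0,0,0,-0.2,1],[0,0,0,0,0,-0.2,1],[0,0,0,0,0,-0.2,1],[0,0,0,0,0,-0.15,1],[0,0,0,0,0,0,1],[0,0,0,0,0,0,1],[0,0,0,0,0,0,1]]])

```text
clock: 26.65
eef_pos: [601.8, -154.3, 155.7]
tool_rot: [3.141, -0.003, -3.142]
force: [-1.0, -0.2, -2.3]
width: 36.4
gripper_force: 60.3
```

```bash
python3 go.py 520.3 180 160
```

```text
clock 26.65 pos [ 601.8256 -154.2651  155.7076] rot [ 179.9648   -0.1582 -179.9993] w 36.42967475892626 F [-1.0402 -0.2158 -2.2783] 60.32475907704793
turn/45 [ 0.0008 -0.0035  0.    ]
shift/150 after turn [ 0.5435  2.2284 -0.0286]
```

step_arm(series=[[[0,0,0,0.027,0.111,0,1],[0,0,0,0.055,0.223,0,1],[0,0,0,0.055,0.223,0,1],[0,0,0,0.055,0.223,0,1],[0,0,0,0.055,0.223,0,1],[0,0,0,0.055,0.223,0,1],[0,0,0,0.055,0.223,0,1],[0,0,0,0.055,0.223,0,1],[0,0,0,0.055,0.223,0,1],[0,0,0,0.055,0.223,0,1],[0,0,0,0.027,0.111,0,1],[0,0,0,0,0,0,1]]])

```text
clock: 27.85
eef_pos: [517.8, 184.9, 156.1]
tool_rot: [3.14, -0.003, -3.134]
force: [-0.5, 0.4, -2.4]
width: 36.5
gripper_force: 60.5
```

step_arm(series=[[[0,0,0,0,0,0,1],[0,0,0,0,0,0,1],[0,0,0,0,0,0,1],[0,0,0,0,0,0,1]]])

```text
clock: 28.25
eef_pos: [520.9, 178.7, 157.0]
tool_rot: [-3.141, -0.0, 3.14]
force: [0.3, 0.5, -2.8]
width: 36.6
gripper_force: 60.5
```

```bash
python3 go.py 520.3 180 28
```

```text
clock 28.25 pos [520.8641 178.7317 156.9966] rot [-179.9802   -0.0057  179.8948] w 36.57183013449794 F [ 0.2898  0.5231 -2.7917] 60.48018886009231
turn/45 [-0.0004 -0.0001 -0.0023]
shift/150 after turn [0.0038 0.0085 0.86  ]
```

step_arm(series=[[[0,0,0,0,0,0.1,1],[0,0,0,0,0,0.2,1],[0,0,0,0,0,0.2,1],[0,0,0,0,0,0.2,1],[0,0,0,0,0,0.1,1],[0,0,0,0,0,0.05,1],[0,0,0,0,0,0,1],[0,0,0,0,0,0,1],[0,0,0,0,0,0,1],[0,0,0,0,0,0,1],[0,0,0,0,0,0,1]]])

```text
clock: 29.35
eef_pos: [521.1, 180.0, 30.2]
tool_rot: [3.141, 0.001, -3.141]
force: [-0.3, 0.2, -1.7]
width: 36.4
gripper_force: 60.4
```

step_arm(series=[[[0,0,0,0,0,0.01,1],[0,0,0,0,0,0.01,1],[0,0,0,0,0,0.007,1],[0,0,0,0,0,0,1],[0,0,0,0,0,0,1],[0,0,0,0,0,0,1]]])

```text
clock: 29.95
eef_pos: [520.7, 179.8, 25.5]
tool_rot: [3.142, -0.0, -3.142]
force: [0.5, 0.2, -1.9]
width: 36.6
gripper_force: 60.4
```

step_arm(series=[[[0,0,0,0,0,0.007,1],[0,0,0,0,0,0.007,1],[0,0,0,0,0,0.006,1],[0,0,0,0,0,0,1],[0,0,0,0,0,0,1]]])

```text
clock: 30.45
eef_pos: [520.6, 179.8, 22.4]
tool_rot: [-3.142, -0.0, -3.142]
force: [0.0, 0.3, -2.3]
width: 36.4
gripper_force: 60.4
```

step_arm(series=[[[0,0,0,0,0,0.004,1],[0,0,0,0,0,0,1],[0,0,0,0,0,0,1]]])

```text
clock: 30.75
eef_pos: [520.6, 179.8, 21.9]
tool_rot: [3.142, -0.0, -3.142]
force: [0.2, -0.0, -1.9]
width: 36.5
gripper_force: 60.4
```

step_arm(series=[[[0,0,0,0,0,0.004,1],[0,0,0,0,0,0,1],[0,0,0,0,0,0,1]]])

```text
clock: 31.05
eef_pos: [520.6, 179.9, 21.3]
tool_rot: [3.142, -0.0, -3.142]
force: [1.0, 0.0, -1.0]
width: 36.9
gripper_force: 60.7
```

step_arm(series=[[[0,0,0,0,0,0.003,1],[0,0,0,0,0,0,1],[0,0,0,0,0,0,1]]])

```text
clock: 31.35
eef_pos: [520.7, 179.8, 21.2]
tool_rot: [3.141, 0.0, 3.142]
force: [-1.0, 0.7, 4.8]
width: 36.3
gripper_force: 61.2
```

step_arm(series=[[[0,0,0,0,0,0,0.57],[0,0,0,0,0,0,0.53],[0,0,0,0,0,0,0.45],[0,0,0,0,0,0,0.3],[0,0,0,0,0,0,0.15],[0,0,0,0,0,0,0.15],[0,0,0,0,0,-0.05,0.15],[0,0,0,0,0,-0.15,0.15],[0,0,0,0,0,-0.25,0.15],[0,0,0,0,0,-0.25,0.15],[0,0,0,0,0,-0.2,0.15],[0,0,0,0,0,0,0.15]]])

```text
clock: 32.55
eef_pos: [523.6, 180.8, 160.5]
tool_rot: [3.138, 0.008, 3.142]
force: [0.4, 0.7, -0.1]
width: 72.5
gripper_force: 0.0
```

step_arm(series=[[[0,0,0,-0.05,-0.111,0,0.15],[0,0,0,-0.1,-0.223,0,0.15],[0,0,0,-0.1,-0.223,0,0.1],[0,0,0,-0.1,-0.223,0,0],[0,0,0,-0.1,-0.223,0,0],[0,0,0,-0.1,-0.223,0,0],[0,0,0,-0.1,-0.223,0,0],[0,0,0,-0.1,-0.223,0,0],[0,0,0,-0.1,-0.223,0,0],[0,0,0,-0.1,-0.223,0,0],[0,0,0,-0.05,-0.111,0,0],[0,0,0,0,0,0,0]]])

```text
clock: 33.75
eef_pos: [670.4, -159.2, 154.9]
tool_rot: [-3.139, -0.001, 3.136]
force: [-1.0, -0.4, -0.4]
width: 85.4
gripper_force: 0.0
```

step_arm(series=[[[0,0,0,0,0,0,0],[0,0,0,0,0,0,0],[0,0,0,0,0,0,0],[0,0,0,0,0,0,0]]])

```text
clock: 34.15
eef_pos: [670.6, -153.1, 156.0]
tool_rot: [3.141, -0.0, -3.14]
force: [-0.3, 0.2, -0.3]
width: 85.2
gripper_force: 0.0
```

```bash
python3 go.py 670 -154 30; python3 - <<'E'
from h import *
t=ctrl.get_image('top');s=ctrl.get_image('side')
a=cv2.resize(t['img'][120:345,150:450],None,fx=1.33,fy=1.33);b=cv2.resize(s['img'][120:420,200:420],None,fx=1,fy=1)
b=cv2.resize(s['img'][120:420,190:440],None,fx=1.6,fy=1.6,interpolation=cv2.INTER_CUBIC)
a=cv2.copyMakeBorder(a,0,480-a.shape[0],0,0,0);cv2.imwrite('pics/c5.png',np.hstack([a,b])[:,:,::-1])
E
```

```text
clock 34.15 pos [ 670.6178 -153.092   155.9771] rot [ 179.9701   -0.0065 -179.8996] w 85.16539870478555 F [-0.2529  0.2217 -0.3395] 0.0
turn/45 [ 0.0007 -0.0001  0.0022]
shift/150 after turn [ 0.0041 -0.0061  0.8398]
```

View pics/c5.png

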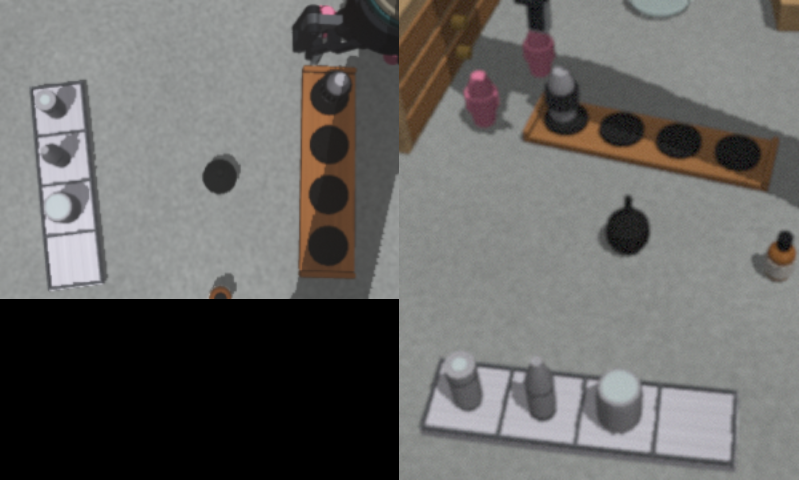

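The remaining objective is the steel one with the black collar in the rack's far cup (top 401,187). The pink look-alikes (top 394,136 and 452,155) stand on the table and are not meant. The first three stand upright in their compartments.

step_arm(series=[[[0,0,0,0.003,-0.002,0.1,0],[0,0,0,0,0,0.2,0],[0,0,0,0,0,0.2,0],[0,0,0,0,0,0.17,0],[0,0,0,0,0,0.1,0],[0,0,0,0,0,0.06,0],[0,0,0,0,0,0.015,0],[0,0,0,0,0,0,0.2],[0,0,0,0,0,0,0.38],[0,0,0,0,0,0,0.45],[0,0,0,0,0,0,0.48],[0,0,0,0,0,0,0.5]]])

```text
clock: 35.45
eef_pos: [670.5, -154.9, 29.6]
tool_rot: [-3.141, 0.001, -3.142]
force: [-0.7, 0.2, -0.5]
width: 42.6
gripper_force: 0.0
```

step_arm(series=[[[0,0,0,0,0,0,0.52],[0,0,0,0,0,0,0.54],[0,0,0,0,0,0,0.56],[0,0,0,0,0,0,0.58],[0,0,0,0,0,0,0.65],[0,0,0,0,0,0,1],[0,0,0,0,0,0,1],[0,0,0,0,0,0,1]]])

```text
clock: 36.25
eef_pos: [670.4, -155.0, 29.3]
tool_rot: [-3.141, 0.0, 3.142]
force: [0.8, 0.3, 2.6]
width: 33.5
gripper_force: 59.6
```

step_arm(series=[[[0,0,0,0,0,-0.03,1],[0,0,0,0,0,-0.1,1],[0,0,0,0,0,-0.2,1],[0,0,0,0,0,-0.2,1],[0,0,0,0,0,-0.2,1],[0,0,0,0,0,-0.15,1],[0,0,0,0,0,0,1],[0,0,0,0,0,0,1],[0,0,0,0,0,0,1]]])

```text
clock: 37.15
eef_pos: [669.1, -154.4, 159.8]
tool_rot: [3.141, -0.003, -3.141]
force: [-0.4, 0.1, -1.7]
width: 33.7
gripper_force: 59.7
```

```bash
python3 go.py 456.8 171.5 160
```

```text
clock 37.15 pos [ 669.0829 -154.4434  159.7869] rot [ 179.9618   -0.155  -179.9883] w 33.735957572014236 F [-0.4271  0.1178 -1.7472] 59.740256667137146
turn/45 [ 0.0008 -0.0034  0.0003]
shift/150 after turn [ 1.4152  2.173  -0.0014]
```

step_arm(series=[[[0,0,0,0.071,0.109,0,1],[0,0,0,0.142,0.217,0,1],[0,0,0,0.142,0.217,0,1],[0,0,0,0.142,0.217,0,1],[0,0,0,0.142,0.217,0,1],[0,0,0,0.142,0.217,0,1],[0,0,0,0.142,0.217,0,1],[0,0,0,0.142,0.217,0,1],[0,0,0,0.142,0.217,0,1],[0,0,0,0.142,0.217,0,1],[0,0,0,0.071,0.109,0,1],[0,0,0,0,0,0,1]]])

```text
clock: 38.35
eef_pos: [454.3, 173.9, 160.0]
tool_rot: [3.141, -0.004, -3.135]
force: [-0.7, 0.4, -1.6]
width: 33.4
gripper_force: 59.9
```

step_arm(series=[[[0,0,0,0,0,0,1],[0,0,0,0,0,0,1],[0,0,0,0,0,0,1],[0,0,0,0,0,0,1]]])

```text
clock: 38.75
eef_pos: [457.7, 169.8, 161.0]
tool_rot: [-3.141, 0.0, 3.14]
force: [-0.1, 0.9, -0.1]
width: 33.4
gripper_force: 59.9
```

```bash
python3 go.py 456.8 171.5 32
```

```text
clock 38.75 pos [457.6709 169.8336 160.9853] rot [-179.9808    0.0003  179.8922] w 33.3887712042027 F [-0.0587  0.9239 -0.0574] 59.85495865345001
turn/45 [-0.0004  0.     -0.0024]
shift/150 after turn [0.0058 0.0111 0.8599]
```

step_arm(series=[[[0,0,0,0,0.004,0.1,1],[0,0,0,0,0,0.2,1],[0,0,0,0,0,0.2,1],[0,0,0,0,0,0.2,1],[0,0,0,0,0,0.1,1],[0,0,0,0,0,0.05,1],[0,0,0,0,0,0,1],[0,0,0,0,0,0,1],[0,0,0,0,0,0,1],[0,0,0,0,0,0,1],[0,0,0,0,0,0,1]]])

```text
clock: 39.85
eef_pos: [457.6, 171.6, 34.2]
tool_rot: [3.141, 0.001, -3.141]
force: [0.4, -0.1, -1.4]
width: 33.3
gripper_force: 59.9
```

step_arm(series=[[[0,0,0,0,0,0.01,1],[0,0,0,0,0,0.01,1],[0,0,0,0,0,0.007,1],[0,0,0,0,0,0.007,1],[0,0,0,0,0,0,1],[0,0,0,0,0,0,1]]])

```text
clock: 40.45
eef_pos: [457.1, 171.4, 28.4]
tool_rot: [-3.142, -0.0, -3.142]
force: [-0.3, -0.3, -1.1]
width: 33.3
gripper_force: 59.9
```

step_arm(series=[[[0,0,0,0,0,0.007,1],[0,0,0,0,0,0.007,1],[0,0,0,0,0,0.002,1],[0,0,0,0,0,0,1],[0,0,0,0,0,0,1]]])

```text
clock: 40.95
eef_pos: [457.2, 171.4, 26.1]
tool_rot: [-3.142, -0.0, -3.142]
force: [-0.4, -0.1, -1.1]
width: 33.7
gripper_force: 59.9
```

step_arm(series=[[[0,0,0,0,0,0.004,1],[0,0,0,0,0,0,1],[0,0,0,0,0,0,1]]])

```text
clock: 41.25
eef_pos: [457.2, 171.4, 25.5]
tool_rot: [3.142, 0.0, -3.141]
force: [-0.6, 0.3, -1.8]
width: 33.5
gripper_force: 59.9
```

step_arm(series=[[[0,0,0,0,0,0.003,1],[0,0,0,0,0,0,1],[0,0,0,0,0,0,1]]])

```text
clock: 41.55
eef_pos: [457.3, 171.4, 25.2]
tool_rot: [3.141, 0.0, 3.142]
force: [-0.7, -0.0, 1.6]
width: 33.6
gripper_force: 60.2
```

step_arm(series=[[[0,0,0,0,0,0.003,1],[0,0,0,0,0,0,1],[0,0,0,0,0,0,1]]])

```text
clock: 41.85
eef_pos: [457.3, 171.4, 25.2]
tool_rot: [3.141, 0.0, 3.142]
force: [-0.7, -1.0, 7.7]
width: 33.3
gripper_force: 60.7
```

step_arm(series=[[[0,0,0,0,0,0,0.6],[0,0,0,0,0,0,0.55],[0,0,0,0,0,0,0.45],[0,0,0,0,0,0,0.3],[0,0,0,0,0,0,0.15],[0,0,0,0,0,0,0.15],[0,0,0,0,0,-0.05,0.15],[0,0,0,0,0,-0.15,0.15],[0,0,0,0,0,-0.25,0.15],[0,0,0,0,0,-0.25,0.15],[0,0,0,0,0,-0.25,0.15],[0,0,0,0,0,0,0.15]]])

```text
clock: 43.05
eef_pos: [460.2, 172.5, 171.9]
tool_rot: [3.138, 0.009, 3.141]
force: [0.8, -0.5, 0.5]
width: 72.7
gripper_force: 0.0
```

step_arm(series=[[[0,0,0,0,-0.2,0,0],[0,0,0,0,-0.25,0,0],[0,0,0,0,-0.25,0,0],[0,0,0,0,-0.25,0,0],[0,0,0,0,-0.25,0,0],[0,0,0,0,-0.2,0,0],[0,0,0,0,-0.1,0,0],[0,0,0,0,0,0,0],[0,0,0,0,0,0,0],[0,0,0,0,0,0,0],[0,0,0,0,0,0,0]]])

```text
clock: 44.15
eef_pos: [457.2, -52.2, 167.0]
tool_rot: [3.141, -0.0, -3.139]
force: [-0.3, 0.4, -0.3]
width: 85.3
gripper_force: 0.0
```

```bash
python3 ov.py 6
```

```text
(no output)
```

View pics/m6.png

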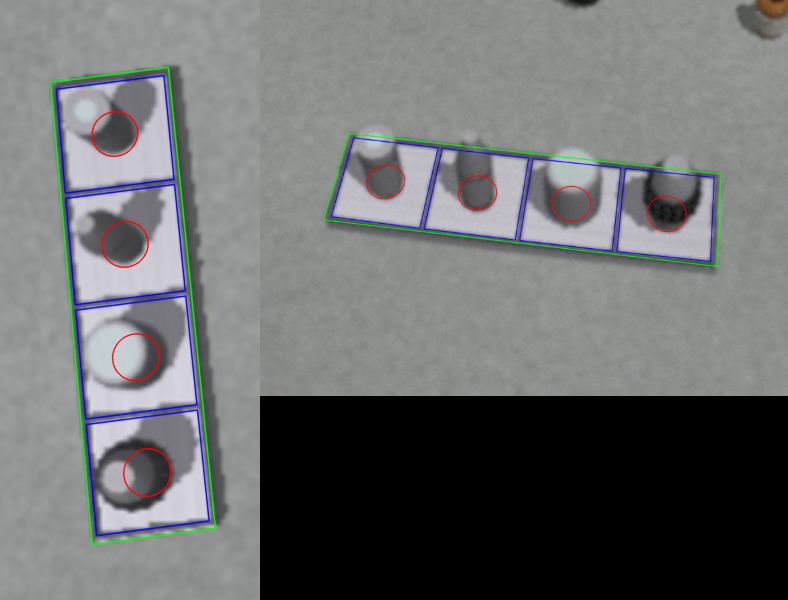

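All four stand upright and centred in their compartments: far to near, plain, slim, wide, collar.

```bash
python3 -c "
from cell import ctrl
print(ctrl.finish_job())"
```

```text
the job is handed in; nothing more can be done
None
```

All four objectives now stand upright and free in the aluminium rack in reverse order (far to near: plain, slim, wide, collar), and the job was handed in at about 44 s; no verdict came back.

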